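# Roll a canister to the print mark and lock the gate behind it

### The job

The canister has to lie at the start mark of the rolling bed for printing. Pull the gate's plunger up and twist it so that it stays out, slide the gate bar fully out of the lane, and roll the canister along the bed by pushing its side until it rests at the mark line, square to the lane, without letting it run on past the mark or lifting it off the bed. Then slide the gate fully home behind it and twist the plunger back so that it drops in and locks the gate; leave the ink pot and the marker pen beside the bed where they lie.

Things in the scene. Friction and masses are not known exactly. Their poses are not given: they have to be found in the camera images.
- bed: Fixed grey felt-faced slab, 330 x 160 mm (own x -180 to +150, y -80 to +80), top 18 mm above the worktop; the lane runs along own +x, away from the robot. Side rails' inner faces at y = -72 and +72 mm, tops 30 mm above the worktop. Origin: on the worktop under the lane's middle, z up. Gate guide: grey block 44 x 44 mm at x = -35, y = -113 mm, 80 mm high, on a side plate.
- mark: Start mark, fixed to the bed and parallel to it: a black line 3 mm wide across the slab and a dark steel pointer 6 mm wide (top 40 mm above the worktop) on each rail in line with it. Origin: on the worktop under the line's middle; own x is the rolling direction. The canister is at the mark when its axis is straight above the line (own x = 0).
- canister: Loose closed aluminium cylinder, 92 mm diameter, 130 mm long, 0.25 to 0.5 kg, lying across the lane; too wide to grip. Origin: its middle, on the axis, 64 mm above the worktop; own y is its axis, x and z turn as it rolls. It rolls easily and runs on ahead of the tool: by some 30 mm after a push at 0.05 m/s, 17 mm at 0.03, 2 mm at 0.015.
- gate (a joint): Aluminium gate bar across the lane at bed x = -35 mm: 16 mm wide, 145 mm long, 34 to 66 mm above the worktop, sliding along the bed's y. Metres: 0 = home, inner end 37 mm inside the rail, blocking the canister; 0.050 = fully out towards the bed's -y, clear of the lane. 1.5 N friction, stays where left. Locked within about 2 mm while the plunger is down.
- gate_post (a point): Upright round steel post on the gate bar, 14 mm diameter, 66 to 116 mm above the worktop, by which the gate is slid; the point is on its axis, 112 mm above the worktop. With the gate home it is at bed x = -35, y = -165 mm, 52 mm outward of the plunger; it moves with the gate.
- plunger_lift (a joint): Lift of the spring plunger in the gate guide, m: 0 = down, bolt 10 mm deep in the gate's hole; 0.018 = top of its travel. The spring pushes down with 4.5 N at 0, 7.7 N at 0.018. Lifted 0.014 or more, its cross pin leaves the collar's slot and only then it turns; turned, it rests on the collar at about 0.013, held out.
- plunger_turn (a joint): Turn of the plunger about the vertical, rad: 0 = cross pin over its slot (T-handle along the bed's y); 1.57 = quarter turn anticlockwise seen from above (T-handle along the bed's x), the stop. Turned back to below about 0.1 and let go, it drops into the slot by its spring.
- plunger_grip (a point): Middle of the plunger's black T-handle: a bar 46 mm long, 12 mm wide, 16 mm tall (8 mm above and below this point), 128 mm above the worktop when down, at bed x = -35, y = -113 mm. Grip across its 12 mm width, from above; nothing else within 50 mm of it is higher than 98 mm.
- ink_pot: Bystander: small lidded ink pot, 69 x 63 x 50 mm, right of the bed's far end. Origin: centre of its underside.
- marker: Bystander: white marker pen with dark cap, about 130 mm long, 18 mm thick, on the worktop right of the bed's near end. Origin: centre of its underside.
Things that resemble listed ones, but are neither listed nor needed, are in the scene too. What is meant by the canister is not pink, and is the smaller of those in its own colour.

How it is judged (in metres and radians):
On the way, in this order (a step that is already met when the one before it is completed fails the run):
1. the plunger is held out: lifted and twisted (value of joint plunger_lift above 0.01 m and value of joint plunger_turn above 0.9 rad), for 0.2 s.
2. the gate is slid out of the lane (value of joint gate above 0.043 m), for 0.2 s.
3. the canister rests within 8 mm of the mark (x of canister in the frame of mark between -0.008 and 0.008 m and linear speed of canister below 0.01 m/s), for 0.4 s.
4. the gate is back home (value of joint gate below 0.004 m), for 0.2 s.
5. the plunger is twisted back and down in the hole (value of joint plunger_lift below 0.006 m and value of joint plunger_turn below 0.35 rad), for 0.2 s.
At the end, for the whole second after the job is handed in: The canister lies still on the bed with its axis within 8 mm of the mark line and within 0.12 rad of parallel to it, the gate bar is home (within 4 mm) and the plunger is twisted back (within 0.35 rad) and down (within 6 mm), locking it (all of step 3 and all of step 5 and angle between the y axis of canister and the y axis of mark, either way round below 0.12 rad and height (world z) of canister between 0.058 and 0.07 m and value of joint gate below 0.004 m); the robot touches nothing.
It fails at once if the canister's axis runs more than 20 mm past the mark (x of canister in the frame of mark above 0.02 m).
It fails at once if the canister is lifted more than 15 mm (height (world z) of canister above 0.079 m).
It fails at once if the ink pot is displaced more than 30 mm (distance of ink_pot from where it was at the start of the episode above 0.03 m).
It fails at once if the marker is displaced more than 30 mm (distance of marker from where it was at the start of the episode above 0.03 m).
It also fails if it takes over 72 s, if anything falls off the work surface, if the arm or the gripper's body presses on something with over 40 N, if the wrist force passes 120 N, or if a joint passes its speed limit or range.

### The arm

A 7-joint arm with a two-finger parallel gripper is mounted at the origin on the work surface; the furniture and walls round the work are solid. World frame = base frame: x ahead of the robot, y to its left, z up, the work surface at z = 0. Lengths are in m, angles in degrees, forces in N, time in s.
With the tool pointing down it reaches from about 0.425 to 0.95 m from the base axis. Payload 4.7 kg.
Tool frame: the origin (TCP) lies at the very end of the fingers, on their centre line; the grasp point (between the pads) lies 19 mm behind it; z points along the fingers, y is the line along which they close (so a half turn about z gives the same grasp; the last joint's range is limited). The gripper opens to 87 mm and grips with 3 to 60 N. Pads are 19 mm wide; open, the fingers measure 117 mm over their backs; the gripper's body (75 mm by 190 mm) begins 51 mm behind the grasp point.
Start: joints at [-73.677, 26.849, -2.785, 87.806, 1.381, 65.374, -4.715], TCP at [0.208, 0.642, 0.223] pointing down, gripper open.
Joint ranges: [-148.3, 148.3], [-19.14, 114.17], [-79.39, 73.82], [5.75, 140.21], [-59.74, 239.74], [12.07, 113.84], [-152.46, 152.46]. Speed limits (degrees/s): [147.25, 147.25, 180, 180, 180, 180, 180].

### API

Orientations are given as a 3x3 rotation matrix whose columns are the frame's x, y, z axes.
In Python, from plant import * gives the robot as it stands.
- The arm moves only by the tool apply_moves, never from a script. Its arguments are lists of equal length, an entry for each row: "linear": the shift along the tool's x, y, z in cm, a list of three; "yaw": the turn about the tool's z in degrees; "hand": the opening, from -1 (shut) to 1 (fully open). In form: {"linear": [[dx, dy, dz], ...], "yaw": [yaw, ...], "hand": [hand, ...]}. A call has 1 to 10 rows; each row is the pose to reach, as a shift and turn from the pose commanded when the call began, along the tool's axes at that moment; what a row does not reach only later rows make up. A row lasts 1/8 s, in which the tool goes at most 62.5 mm and 10.7 degrees, less where a joint would pass 70% of its speed; a pose out of reach is approached as far as the arm can. A call with a gripper value outside its range is refused whole. The fingers move at their own pace and stop on an object; "force" is the grip in N (left out, the last holds). Time passes only in rows, so rows that repeat a pose let the fingers close. It gives the time, the measured TCP pose, the force, the opening and the grip force at its end, in the units of the state.
- get_state(): the state, without advancing time (a new reading comes with each control period).
- get_image(name): name is "scene" or "top" or "wrist"; returns (picture, depth): 400x640x3 uint8, red, green, blue; 400x640 float32, m along the optical axis (not along the pixel's ray), 0 where there is no reading.
- calibration(name): a dict with "fx", "fy", "cx", "cy" (pixels), "R" (3x3) and "t" (3): a world point X has camera coordinates R X + t. Camera axes: x right, y down, z forward; pixel columns grow to the right and rows downward; lengths in m; the calibration is good to about 2 mm. A picture is of the moment at which its call begins: read the wrist's pose just before it. calibration takes no time and is no camera call; for the wrist camera it gives the pose at the moment of the call.
- close_job(): hands the job in; it is judged then, once.
The state is a dict: "time_s": time; "q": joint angles; "joint_velocities": joint speeds; "joint_torque": joint torques, N m; "tool_pos": TCP position; "orientation": TCP orientation; "contact_force": force on the tool from outside, world axes, zero at the start; "ft_torque": the same for the moment, N m; "width": finger opening in m; "finger_force": force on a finger pad.
Only numpy, scipy, OpenCV 4.12 (cv2) and the standard library are available. Lean on these libraries where they do the work, as an engineer would, in place of code of your own. Each camera call takes 0.05 s, during which the arm holds its last target. There are 200 camera calls.

## Working session

There is one attempt and no reset: what is moved stays moved. The work goes in short steps, Python scripts to look and compute and a tool call to move; the robot and the scene stay as the last step left them, time stands still between calls to the robot, and variables do not carry over. Pictures are saved under pics/ and viewed, at most 10 in all, crops included, and the job is handed in when it is done.

Besides the shell and the picture viewer there is one more tool, called in YAML: its name, and indented under it one key for each argument. apply_moves: Moves the arm, as the interface text tells. Its arguments: {"type":"object","properties":{"linear":{"type":"array","items":{"type":"array","items":{"type":"number"}}},"yaw":{"type":"array","items":{"type":"number"}},"hand":{"type":"array","items":{"type":"number"}},"force":{"type":"number"}},"required":["linear","yaw","hand"]}

```bash
mkdir -p pics; cat > h.py <<'E'
from plant import *
import numpy as np, cv2
def snap(n,f):
    im,d=get_image(n); cv2.imwrite(f'pics/{f}.png',im[:,:,::-1]); np.savez(f'pics/{f}.npz',im=im,d=d,**{k:np.array(v) for k,v in calibration(n).items()}); return im,d
def cloud(f):
    z=np.load(f'pics/{f}.npz'); d=z['d']; v,u=np.mgrid[:d.shape[0],:d.shape[1]]
    c=np.stack([(u-z['cx'])/z['fx']*d,(v-z['cy'])/z['fy']*d,d],-1)
    return z['im'],(c-z['t'])@z['R'],d
E
python3 - <<'E'
from h import *
print(get_state()); snap('scene','s0'); snap('top','t0')
E
```

```text
{'time_s': 0.0, 'q': array([-73.67571343,  26.89911749,  -2.78504544,  87.87377347,
         1.38238156,  65.37341545,  -4.71572681]), 'joint_velocities': array([ 0.07143786,  0.02871347, -0.08573194, -0.02346131, -0.0176874 ,
        0.12922932, -0.04018562]), 'joint_torque': array([ 3.00054453e-04, -5.07979953e+01, -8.02699313e-02, -2.36152929e+01,
       -6.11641235e-02,  3.80641816e-02,  1.88732533e-04]), 'tool_pos': array([0.20817029, 0.64147434, 0.22147779]), 'orientation': array([[-9.51178956e-01,  3.08639470e-01, -5.21041013e-04],
       [ 3.08639897e-01,  9.51177069e-01, -1.89652818e-03],
       [-8.97411900e-05, -1.96475174e-03, -9.99998066e-01]]), 'contact_force': array([ 1.27158628,  0.11082119, -0.73607148]), 'ft_torque': array([-0.0277233 ,  0.00124991,  0.01818876]), 'finger_force': 0.0, 'width': 0.08673895018197789}
```

View pics/t0.png

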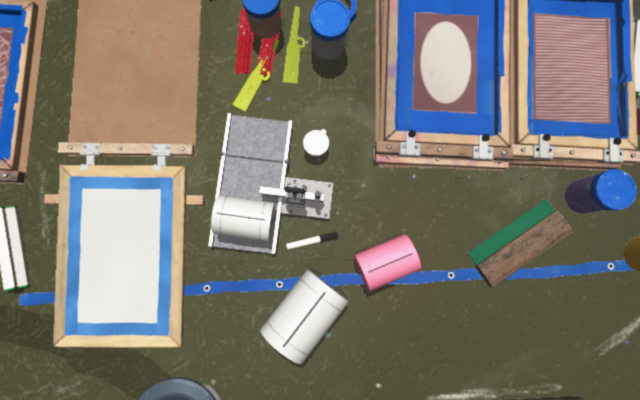

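View pics/s0.png

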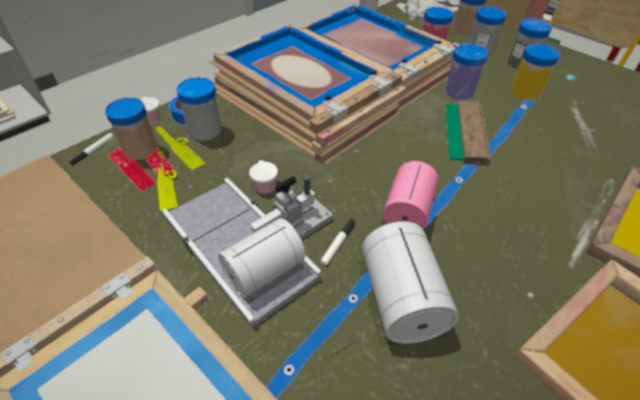

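The top view shows the bed at px (213–292, 115–252), the mark line near row 157, the canister at (240,218), the gate guide at (300,195), the ink pot at (316,143) and the marker at (312,241). The large white and the pink cylinders are the decoys.

```bash
python3 - <<'E'
from h import *
im,P,d=cloud('t0')
print(np.load('pics/t0.npz')['R'],np.load('pics/t0.npz')['t'],np.load('pics/t0.npz')['fx'])
for u,v in [(100,350),(250,135),(240,218),(303,197),(264,190),(316,143),(222,157),(287,160),(325,237)]: print(u,v,im[v,u],P[v,u].round(4))
c=cv2.resize(im[100:265,195:345],None,fx=3.6,fy=3.6,interpolation=cv2.INTER_CUBIC); 
cv2.imwrite('pics/t0c.png',c[:,:,::-1])
E
```

```text
[[ 0.02688605 -0.99938854  0.02235364]
 [-0.99332588 -0.02921868 -0.1115794 ]
 [ 0.11216431 -0.01920452 -0.99350408]] [-0.33680297  0.52054128  1.0416363 ] 444.28743688819964
100 350 [70 69 49] [0.1642 0.1905 0.001 ]
250 135 [166 166 169] [ 0.6933 -0.1439  0.0195]
240 218 [247 246 244] [ 0.4798 -0.1435  0.1109]
303 197 [170 172 169] [ 0.5352 -0.2813  0.0766]
264 190 [252 252 251] [ 0.5504 -0.1892  0.0652]
316 143 [252 252 252] [ 0.6722 -0.3081  0.0441]
222 157 [250 250 249] [ 0.6333 -0.0798  0.0301]
287 160 [132 133 134] [ 0.6288 -0.239   0.0402]
325 237 [49 48 43] [ 0.446  -0.3366  0.0195]
```

View pics/t0c.png

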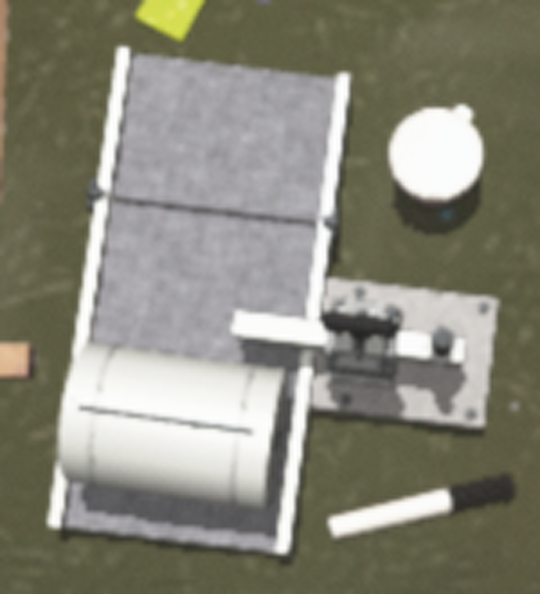

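```bash
cat >> h.py <<'E'
def cast(f,pts,z):
    c=np.load(f'pics/{f}.npz'); R,t=c['R'],c['t']; o=-R.T@t
    pts=np.asarray(pts,float); r=np.c_[(pts[:,0]-c['cx'])/c['fx'],(pts[:,1]-c['cy'])/c['fy'],np.ones(len(pts))]@R
    return o+r*((z-o[2])/r[:,2])[:,None]
E
python3 - <<'E'
from h import *
im,P,d=cloud('t0')
X,Y,Z=P[...,0],P[...,1],P[...,2]
box=(X>.35)&(X<.8)&(Y>-.28)&(Y<-.03)
m=(box&(Z>.026)&(Z<.034)&(im.min(2)>215))
n,l,s,c=cv2.connectedComponentsWithStats(m.astype(np.uint8))
for i in range(1,n):
    if s[i,4]<60: continue
    v,u=np.where(l==i); w=cast('t0',np.c_[u,v],.03)[:,:2]
    q=cv2.fitLine(w.astype(np.float32),cv2.DIST_HUBER,0,.01,.01).ravel(); a=np.degrees(np.arctan2(q[1],q[0]))
    pr=(w-q[2:])@q[:2]; print('rail',s[i],q[2:],a, w[pr.argmin()],w[pr.argmax()])
g=im.max(2); m=box&(Z>.012)&(Z<.024)&(X>.58)&(X<.67)&(Y>-.225)&(Y<-.1)&(g<125)
v,u=np.where(m); w=cast('t0',np.c_[u,v],.018)[:,:2]; q=cv2.fitLine(w.astype(np.float32),cv2.DIST_HUBER,0,.01,.01).ravel(); print('line',len(u),q[2:],np.degrees(np.arctan2(q[1],q[0])),w.min(0),w.max(0))
m=(X>.5)&(X<.6)&(Y>-.4)&(Y<-.2)&(Z>.1);v,u=np.where(m)
print(np.c_[u,v,(P[m]*1000).round(),im[m][:,0]].astype(int)[::3])
m=(X>.42)&(X<.56)&(Y>-.23)&(Y<-.05)&(Z>.104);w=P[m]
q=cv2.fitLine(w[:,:2].astype(np.float32),cv2.DIST_HUBER,0,.01,.01).ravel();print('can',w.mean(0),w[:,2].max(),q, np.degrees(np.arctan2(q[1],q[0])))
E
```

```text
rail [223 114   8  39 108] [ 0.69751185 -0.08754937] -5.0410104 [ 0.64595409 -0.08404361] [ 0.74192771 -0.09391369]
rail [284 121   8  39 109] [ 0.681702   -0.23861243] -5.316562 [ 0.63318849 -0.2310119 ] [ 0.72924028 -0.24484681]
rail [216 156   9  43 114] [ 0.57328844 -0.07591225] -5.7309303 [ 0.5322573  -0.07058648] [ 0.63601177 -0.08455023]
rail [281 162   5  26  69] [ 0.59326905 -0.23026016] -3.8053343 [ 0.56379777 -0.22622509] [ 0.62573006 -0.23128007]
rail [272 202  10  51 143] [ 0.46480182 -0.21864045] -5.2998214 [ 0.4063928 -0.2105239] [ 0.52707917 -0.22515529]
line 50 [ 0.6334396  -0.17475499] 85.057556 [ 0.62792341 -0.22309233] [ 0.6396471  -0.10177819]
[[ 285  186  551 -242  134  154]
 [ 288  186  551 -249  138  122]
 [ 291  186  552 -255  129  182]
 [ 287  187  549 -247  135   66]
 [ 290  187  549 -253  136   98]
 [ 294  187  549 -262  137  100]
 [ 297  187  550 -269  134  147]
 [ 302  187  555 -279  101  153]
 [ 287  188  546 -247  137   62]
 [ 290  188  547 -253  135   64]
 [ 293  188  547 -260  139   69]
 [ 296  188  547 -267  136   65]
 [ 299  188  548 -273  135   98
[... 974 characters left out ...]
3 -320  116  154]
 [ 294  193  538 -262  118   38]
 [ 301  193  538 -277  122   76]
 [ 304  193  538 -284  124  103]
 [ 318  193  540 -315  115  117]
 [ 321  193  541 -322  113  178]
 [ 316  194  538 -311  115  113]
 [ 319  194  538 -318  119  111]
 [ 288  195  536 -248  100  144]
 [ 317  195  536 -313  115  107]
 [ 320  195  536 -320  116  139]
 [ 316  196  535 -311  106   71]
 [ 319  196  534 -318  113   82]
 [ 268  208  505 -204  101  238]
 [ 267  209  503 -202  101  240]
 [ 270  209  502 -209  105  238]
 [ 269  210  500 -207  105  242]
 [ 272  210  501 -213  101  138]]
can [ 0.48454541 -0.14585461  0.10795755] 0.11351218272339597 [ 0.11459543  0.99341226  0.4845454  -0.1458546 ] 83.41971
```

```bash
cat >> h.py <<'E'
# bed frame from measurement: yaw -5 deg, mark at bed x=.0455
ex=np.array([np.cos(np.radians(5)),-np.sin(np.radians(5))]); ey=np.array([-ex[1],ex[0]])
def bed(x,y): return (.6008+x)*ex+(-.1023+y)*ey
def go(xy,z,ang=None,s=None):
    s=s or get_state(); R=s['orientation']; p=s['tool_pos']
    a=np.degrees(np.arctan2(R[1,1],R[0,1])); sh=R.T@(np.r_[xy,z]-p)*100
    print('lin',sh.round(2),'yaw',0 if ang is None else round((a-ang+180)%360-180,1))
E
python3 - <<'E'
from h import *
go((.56,.2),.23,60); go(bed(-.035,-.113),.23,-5); go(bed(-.035,-.113),.111,-5); print(bed(-.035,-.113))
E
```

```text
lin [-47.09 -31.14  -0.78] yaw 12.0
lin [-59.97 -75.72  -0.7 ] yaw 77.0
lin [-59.97 -75.7   11.2 ] yaw 77.0
[ 0.54488233 -0.26379344]
```

apply_moves:
  linear:
    - [-47, -31, -0.8]
    - [-47, -31, -0.8]
    - [-47, -31, -0.8]
    - [-47, -31, -0.8]
    - [-47, -31, -0.8]
    - [-47, -31, -0.8]
    - [-47, -31, -0.8]
    - [-47, -31, -0.8]
    - [-60, -75.7, -0.7]
    - [-60, -75.7, -0.7]
  yaw: [77, 77, 77, 77, 77, 77, 77, 77, 77, 77]
  hand: [0.2, 0.2, 0.2, 0.2, 0.2, 0.2, 0.2, 0.2, 0.2, 0.2]

```text
time_s: 1.35
tool_pos: [0.5264, 0.1244, 0.2292]
orientation: [[0.087, 0.996, -0.001], [0.996, -0.087, -0.001], [-0.001, -0.0, -1.0]]
contact_force: [1.4, -0.7, -0.1]
width: 0.0519
finger_force: 0.0
```

```bash
python3 - <<'E'
from h import *
print(get_state()['tool_pos'],get_state()['q'][6]);go(bed(-.035,-.113),.23,-5)
E
```

```text
[0.5263837  0.1243981  0.22915154] -15.682051958254117
lin [-38.51   5.22  -0.07] yaw 0.0
```

apply_moves:
  linear:
    - [-38.5, 5.2, 0]
    - [-38.5, 5.2, 0]
    - [-38.5, 5.2, 0]
    - [-38.5, 5.2, 0]
    - [-38.5, 5.2, 0]
    - [-38.5, 5.2, 0]
    - [-38.5, 5.2, 0]
    - [-38.5, 5.2, 0]
    - [-38.5, 5.2, 0]
  yaw: [0, 0, 0, 0, 0, 0, 0, 0, 0]
  hand: [0.2, 0.2, 0.2, 0.2, 0.2, 0.2, 0.2, 0.2, 0.2]

```text
time_s: 2.48
tool_pos: [0.5452, -0.2591, 0.2291]
orientation: [[0.084, 0.996, -0.001], [0.996, -0.084, 0.002], [0.002, -0.001, -1.0]]
contact_force: [-0.0, 1.1, 0.1]
width: 0.052
finger_force: 0.0
```

```bash
python3 - <<'E'
from h import *
snap('wrist','w1'); snap('top','t1')
go(bed(-.035,-.113),.111,-5)
im,P,d=cloud('w1')
m=(P[...,2]>.126)&(P[...,2]<.142)&(im.max(2)<110)&(d>0)&(np.hypot(P[...,0]-.545,P[...,1]+.264)<.04)
if m.sum()>20:
    w=P[m][:,:2]; print(m.sum(),w.mean(0),w.min(0),w.max(0),cv2.minAreaRect((w*1000).astype(np.float32)))
E
```

```text
lin [-0.49 -0.   11.84] yaw 0.2
770 [ 0.54563544 -0.26268974] [ 0.53818464 -0.28667242] [ 0.55298813 -0.24181675] ((545.630615234375, -264.183837890625), (44.65773010253906, 11.678037643432617), 84.9565658569336)
```

View pics/w1.png

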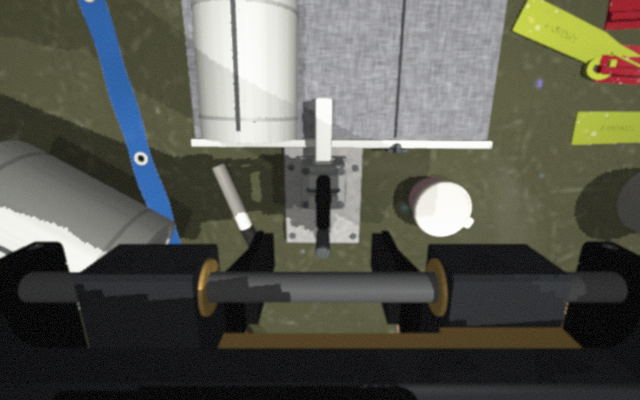

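The wrist view shows the T-handle at about (322,200), between the fingers. It measures at (0.5456, −0.2642), which agrees with the bed frame.

apply_moves:
  linear:
    - [-0.5, 0, 4]
    - [-0.5, 0, 9]
    - [-0.5, 0, 11.7]
    - [-0.5, 0, 11.7]
    - [-0.5, 0, 11.7]
    - [-0.5, 0, 11.7]
    - [-0.5, 0, 11.7]
    - [-0.5, 0, 11.7]
    - [-0.5, 0, 11.7]
  yaw: [0, 0, 0, 0, 0, 0, 0, 0, 0]
  hand: [0.2, 0.2, 0.2, 0.2, -1, -1, -1, -1, -1]
  force: 40

```text
time_s: 3.7
tool_pos: [0.545, -0.2665, 0.113]
orientation: [[0.087, 0.996, 0.002], [0.996, -0.087, -0.0], [-0.0, 0.002, -1.0]]
contact_force: [-0.1, 0.6, 0.6]
width: 0.0134
finger_force: 40.0
```

apply_moves:
  linear:
    - [0, 0, -0.6]
    - [0, 0, -1.2]
    - [0, 0, -1.7]
    - [0, 0, -1.7]
    - [0, 0, -1.7]
  yaw: [0, 0, 0, 0, 0]
  hand: [-1, -1, -1, -1, -1]

```text
time_s: 4.32
tool_pos: [0.5447, -0.2665, 0.1294]
orientation: [[0.087, 0.996, 0.001], [0.996, -0.087, -0.0], [-0.0, 0.001, -1.0]]
contact_force: [5.1, -1.9, -8.6]
width: 0.0133
finger_force: 40.0
```

apply_moves:
  linear:
    - [0, 0, 0]
    - [0, 0.1, 0]
    - [0, 0.1, 0]
    - [0.1, 0.2, 0]
    - [0.1, 0.2, 0]
    - [0.1, 0.2, 0]
    - [0.2, 0.2, 0]
    - [0.2, 0.2, 0]
    - [0.2, 0.2, 0]
    - [0.2, 0.2, 0]
  yaw: [-10, -20, -30, -40, -50, -60, -70, -80, -89, -89]
  hand: [-1, -1, -1, -1, -1, -1, -1, -1, -1, -1]

```text
time_s: 5.58
tool_pos: [0.5472, -0.2644, 0.1293]
orientation: [[-0.995, 0.103, 0.001], [0.103, 0.995, 0.0], [-0.001, 0.001, -1.0]]
contact_force: [5.7, -0.2, -8.2]
width: 0.0132
finger_force: 40.0
```

Now lower it onto the collar, release and rise.

apply_moves:
  linear:
    - [0, 0, 0.3]
    - [0, 0, 0.35]
    - [0, 0, 0.35]
    - [0, 0, 0.35]
    - [0, 0, 0.35]
    - [0, 0, -3]
    - [0, 0, -5]
    - [0, 0, -5]
  yaw: [0, 0, 0, 0, 0, 0, 0, 0]
  hand: [-1, -1, -0.1, -0.1, -0.1, -0.1, -0.1, -0.1]

```text
time_s: 6.58
tool_pos: [0.5472, -0.2653, 0.1814]
orientation: [[-0.995, 0.105, 0.003], [0.105, 0.995, -0.001], [-0.003, -0.001, -1.0]]
contact_force: [-0.5, -0.9, -0.2]
width: 0.0389
finger_force: 0.0
```

```bash
python3 - <<'E'
from h import *
snap('top','t2')
im,P,d=cloud('t2');
m=(P[...,2]>.14)&(P[...,2]<.16)&(im.max(2)<110)&(np.hypot(P[...,0]-.545,P[...,1]+.264)<.04);print(m.sum(),P[m].mean(0) if m.any() else '')
snap('wrist','w2'); im,P,d=cloud('w2')
m=(P[...,2]>.136)&(P[...,2]<.16)&(im.max(2)<110)&(d>0)&(np.hypot(P[...,0]-.545,P[...,1]+.264)<.04)
w=P[m]; print(m.sum(),w.mean(0),cv2.minAreaRect((w[:,:2]*1000).astype(np.float32)))
go(bed(-.035,-.165),.092,85); print(bed(-.035,-.165))
E
```

```text
1 [ 0.52592289 -0.26761763  0.14828785]
1255 [ 0.54221411 -0.26413165  0.14700208] ((544.1381225585938, -264.306884765625), (12.009710311889648, 44.87588882446289), 83.67727661132812)
lin [ 0.01 -5.14  8.7 ] yaw -1.0
[ 0.54035023 -0.31559556]
```

apply_moves:
  linear:
    - [0.5, -5.1, 0]
    - [0.5, -5.1, 0]
    - [0.5, -5.1, 4]
    - [0.5, -5.1, 8.7]
    - [0.5, -5.1, 8.7]
    - [0.5, -5.1, 8.7]
    - [0.5, -5.1, 8.7]
    - [0.5, -5.1, 8.7]
    - [0.5, -5.1, 8.7]
  yaw: [-1, -1, -1, -1, -1, -1, -1, -1, -1]
  hand: [-0.1, -0.1, -0.1, -0.1, -0.1, -1, -1, -1, -1]
  force: 20

```text
time_s: 7.8
tool_pos: [0.5369, -0.3157, 0.0939]
orientation: [[-0.996, 0.087, 0.002], [0.087, 0.996, -0.002], [-0.002, -0.001, -1.0]]
contact_force: [0.3, -0.3, 2.8]
width: 0.0134
finger_force: 20.0
```

apply_moves:
  linear:
    - [0, -1, 0]
    - [0, -2, 0]
    - [0, -3, 0]
    - [0, -4, 0]
    - [0, -4.9, 0]
    - [0, -4.9, 0]
    - [0, -4.9, 0]
    - [0, -4.9, 0]
  yaw: [0, 0, 0, 0, 0, 0, 0, 0]
  hand: [-1, -1, -1, -1, -1, -1, -1, -1]

```text
time_s: 8.8
tool_pos: [0.5324, -0.3652, 0.0939]
orientation: [[-0.996, 0.087, 0.002], [0.087, 0.996, -0.002], [-0.002, -0.002, -1.0]]
contact_force: [-0.6, -2.0, 5.1]
width: 0.0134
finger_force: 20.0
```

apply_moves:
  linear:
    - [0, 0, 0]
    - [0, 0, 0]
    - [0, 0, 0]
    - [0, 0, -5]
    - [0, 0, -10]
    - [0, 0, -12]
    - [0, 0, -12]
  yaw: [0, 0, 0, 0, 0, 0, 0]
  hand: [0, 0, 0, 0, 0.5, 1, 1]

```text
time_s: 9.68
tool_pos: [0.5328, -0.364, 0.2142]
orientation: [[-0.996, 0.087, 0.003], [0.087, 0.996, -0.002], [-0.003, -0.001, -1.0]]
contact_force: [0.5, 0.0, -0.8]
width: 0.0659
finger_force: 0.0
```

```bash
cat >> h.py <<'E'
def can(f,lo=.42,hi=.75):
    im,P,d=cloud(f); m=(d>0)&(P[...,0]>lo)&(P[...,0]<hi)&(P[...,2]>.095)&(P[...,2]<.118)
    b=(P[...,:2]@np.c_[ex,ey])-np.array([.6008,-.1023]); m&=(abs(b[...,1])<.075)&(im.min(2)>120)
    w=np.c_[b[m],P[m][:,2]]; A=np.c_[w[:,0]**2,w[:,0],w[:,1]*w[:,0],w[:,1],np.ones(len(w))]
    # circle fit: x^2+(z-.064)^2=r^2 with axis x=c+k*y (small k)
    from scipy.optimize import least_squares
    r=least_squares(lambda p:np.hypot(w[:,0]-p[0]-p[1]*w[:,1],w[:,2]-p[2])-.046,[w[:,0].mean(),0,.064],loss='huber',f_scale=.002).x
    print(f,len(w),'can bed x',r[0].round(4),'rel mark',(r[0]-.0455).round(4),'ang',r[1].round(3),'z',r[2].round(4),'y',w[:,1].min().round(3),w[:,1].max().round(3))
E
python3 - <<'E'
from h import *
snap('top','t3'); can('t0'); can('t3')
go(bed(-.173,.004),.2,85)
E
```

```text
t0 1699 can bed x -0.1049 rel mark -0.1504 ang 0.027 z 0.0635 y -0.066 0.064
t3 1579 can bed x -0.105 rel mark -0.1505 ang 0.029 z 0.0635 y -0.066 0.064
lin [13.36 21.75  1.24] yaw 0.0
```

apply_moves:
  linear:
    - [13.4, 21.8, 1.2]
    - [13.4, 21.8, 1.2]
    - [13.4, 21.8, 1.2]
    - [13.4, 21.8, 1.2]
    - [13.4, 21.8, 1.2]
    - [13.4, 21.8, 1.2]
    - [13.4, 21.8, 1.2]
    - [13.4, 21.8, 1.2]
  yaw: [0, 0, 0, 0, 0, 0, 0, 0]
  hand: [1, 1, 1, 1, 1, 1, 1, 1]

```text
time_s: 10.72
tool_pos: [0.4178, -0.136, 0.2003]
orientation: [[-0.996, 0.089, -0.0], [0.089, 0.996, -0.0], [0.0, -0.0, -1.0]]
contact_force: [0.5, -0.7, 0.5]
width: 0.0869
finger_force: 0.0
```

```bash
python3 - <<'E'
from h import *
print(get_state()['tool_pos']);go(bed(-.173,.004),.06,85)
E
```

```text
[ 0.41776745 -0.13599116  0.20030067]
lin [ 0.02  0.08 14.03] yaw -0.1
```

apply_moves:
  linear:
    - [0.2, 0.1, 4]
    - [0.2, 0.1, 8]
    - [0.2, 0.1, 11]
    - [0.2, 0.1, 13]
    - [0.2, 0.1, 14]
    - [0.2, 0.1, 14]
    - [0.2, 0.1, 14]
  yaw: [0, 0, 0, 0, 0, 0, 0]
  hand: [1, 1, 1, 1, 1, 1, 1]

```text
time_s: 11.6
tool_pos: [0.4162, -0.134, 0.0612]
orientation: [[-0.996, 0.087, 0.001], [0.087, 0.996, -0.0], [-0.001, -0.0, -1.0]]
contact_force: [0.3, -0.8, 0.7]
width: 0.0872
finger_force: 0.0
```

```bash
cat >> h.py <<'E'
def tb():
    s=get_state();p=s['tool_pos'];b=p[:2]@np.c_[ex,ey]-[.6008,-.1023]; R=s['orientation']
    print('t',s['time_s'],'tcp bed',b.round(4),p[2].round(4),'F',s['contact_force'].round(1),'ang',np.degrees(np.arctan2(R[1,1],R[0,1])).round(2)); return b
E
python3 - <<'E'
from h import *
tb(); snap('top','t4'); can('t4',.44)
E
```

```text
t 11.6 tcp bed [-0.1745  0.0051] 0.0612 F [ 0.3 -0.8  0.7] ang 85.0
t4 1525 can bed x -0.1048 rel mark -0.1503 ang 0.029 z 0.0635 y -0.066 0.064
```

apply_moves:
  linear:
    - [-0.4, 0, 0]
    - [-0.8, 0, 0]
    - [-1.1, 0, 0]
    - [-1.4, 0, 0]
    - [-1.6, 0, 0]
    - [-1.8, 0, 0]
    - [-2.1, 0, 0]
    - [-2.4, 0, 0]
    - [-2.7, 0, 0]
    - [-3.0, 0, 0]
  yaw: [0, 0, 0, 0, 0, 0, 0, 0, 0, 0]
  hand: [1, 1, 1, 1, 1, 1, 1, 1, 1, 1]

```text
time_s: 12.9
tool_pos: [0.4456, -0.1363, 0.0606]
orientation: [[-0.996, 0.087, 0.0], [0.087, 0.996, 0.0], [-0.0, 0.0, -1.0]]
contact_force: [0.5, 0.3, -0.7]
width: 0.0869
finger_force: 0.1
```

apply_moves:
  linear:
    - [-0.3, 0, 0]
    - [-0.6, 0, 0]
    - [-0.9, 0, 0]
    - [-1.2, 0, 0]
    - [-1.5, 0, 0]
    - [-1.8, 0, 0]
    - [-2.1, 0, 0]
    - [-2.4, 0, 0]
    - [-2.7, 0, 0]
    - [-3.0, 0, 0]
  yaw: [0, 0, 0, 0, 0, 0, 0, 0, 0, 0]
  hand: [1, 1, 1, 1, 1, 1, 1, 1, 1, 1]

```text
time_s: 14.15
tool_pos: [0.4755, -0.1389, 0.0606]
orientation: [[-0.996, 0.087, -0.0], [0.087, 0.996, 0.0], [0.0, 0.0, -1.0]]
contact_force: [-0.8, 0.5, 0.6]
width: 0.0872
finger_force: 0.1
```

apply_moves:
  linear:
    - [-0.3, 0, 0]
    - [-0.6, 0, 0]
    - [-0.9, 0, 0]
    - [-1.2, 0, 0]
    - [-1.5, 0, 0]
    - [-1.8, 0, 0]
    - [-2.1, 0, 0]
    - [-2.4, 0, 0]
    - [-2.6, 0, 0]
    - [-2.8, 0, 0]
  yaw: [0, 0, 0, 0, 0, 0, 0, 0, 0, 0]
  hand: [1, 1, 1, 1, 1, 1, 1, 1, 1, 1]

```text
time_s: 15.4
tool_pos: [0.5033, -0.1413, 0.0606]
orientation: [[-0.996, 0.087, 0.0], [0.087, 0.996, 0.0], [-0.0, 0.0, -1.0]]
contact_force: [0.0, -0.1, 0.6]
width: 0.0865
finger_force: 0.0
```

```bash
python3 - <<'E'
from h import *
tb(); snap('top','t5'); can('t5',.5); tb(); snap('scene','s5'); can('s5',.5)
E
```

```text
t 15.4 tcp bed [-0.0871  0.0054] 0.0606 F [ 0.  -0.1  0.6] ang 85.02
t5 685 can bed x -0.0283 rel mark -0.0738 ang 0.021 z 0.0635 y -0.068 0.061
t 15.45 tcp bed [-0.0867  0.0054] 0.0606 F [ 0.4  0.2 -0.5] ang 85.03
s5 179 can bed x -0.0291 rel mark -0.0746 ang 0.038 z 0.0646 y -0.046 0.045
```

apply_moves:
  linear:
    - [-0.25, 0, 0]
    - [-0.5, 0, 0]
    - [-0.75, 0, 0]
    - [-1.0, 0, 0]
    - [-1.25, 0, 0]
    - [-1.5, 0, 0]
    - [-1.75, 0, 0]
    - [-2.0, 0, 0]
    - [-2.25, 0, 0]
    - [-2.5, 0, 0]
  yaw: [0, 0, 0, 0, 0, 0, 0, 0, 0, 0]
  hand: [1, 1, 1, 1, 1, 1, 1, 1, 1, 1]

```text
time_s: 16.75
tool_pos: [0.5283, -0.1435, 0.0606]
orientation: [[-0.996, 0.087, 0.0], [0.087, 0.996, 0.0], [-0.0, 0.0, -1.0]]
contact_force: [-0.0, -0.7, 1.3]
width: 0.0871
finger_force: 0.1
```

apply_moves:
  linear:
    - [-0.25, 0, 0]
    - [-0.5, 0, 0]
    - [-0.75, 0, 0]
    - [-0.95, 0, 0]
    - [-1.15, 0, 0]
    - [-1.35, 0, 0]
    - [-1.5, 0, 0]
    - [-1.65, 0, 0]
    - [-1.8, 0, 0]
    - [-1.9, 0, 0]
  yaw: [0, 0, 0, 0, 0, 0, 0, 0, 0, 0]
  hand: [1, 1, 1, 1, 1, 1, 1, 1, 1, 1]

```text
time_s: 18.0
tool_pos: [0.5471, -0.1451, 0.0606]
orientation: [[-0.996, 0.087, 0.0], [0.087, 0.996, 0.0], [-0.0, 0.0, -1.0]]
contact_force: [-0.2, -0.4, -0.2]
width: 0.0871
finger_force: 0.0
```

apply_moves:
  linear:
    - [-0.15, 0, 0]
    - [-0.3, 0, 0]
    - [-0.45, 0, 0]
    - [-0.6, 0, 0]
    - [-0.75, 0, 0]
    - [-0.9, 0, 0]
    - [-1.05, 0, 0]
    - [-1.2, 0, 0]
    - [-1.35, 0, 0]
    - [-1.45, 0, 0]
  yaw: [0, 0, 0, 0, 0, 0, 0, 0, 0, 0]
  hand: [1, 1, 1, 1, 1, 1, 1, 1, 1, 1]

```text
time_s: 19.25
tool_pos: [0.5616, -0.1464, 0.0606]
orientation: [[-0.996, 0.087, 0.0], [0.087, 0.996, 0.0], [-0.0, 0.0, -1.0]]
contact_force: [0.1, 0.4, 0.0]
width: 0.0869
finger_force: 0.0
```

```bash
python3 - <<'E'
from h import *
tb(); snap('top','t6'); can('t6',.5); tb(); snap('scene','s6'); can('s6',.5)
E
```

```text
t 19.25 tcp bed [-0.0286  0.0054] 0.0606 F [0.1 0.4 0. ] ang 85.02
t6 468 can bed x 0.0296 rel mark -0.0159 ang 0.027 z 0.0637 y -0.069 0.004
t 19.3 tcp bed [-0.0284  0.0054] 0.0606 F [ 0.4  0.2 -0.3] ang 85.03
s6 226 can bed x 0.029 rel mark -0.0165 ang 0.02 z 0.0645 y -0.05 0.039
```

apply_moves:
  linear:
    - [-0.15, 0, 0]
    - [-0.3, 0, 0]
    - [-0.45, 0, 0]
    - [-0.6, 0, 0]
    - [-0.75, 0, 0]
    - [-0.9, 0, 0]
    - [-1.05, 0, 0]
    - [-1.2, 0, 0]
    - [-1.3, 0, 0]
    - [-1.4, 0, 0]
  yaw: [0, 0, 0, 0, 0, 0, 0, 0, 0, 0]
  hand: [1, 1, 1, 1, 1, 1, 1, 1, 1, 1]

```text
time_s: 20.6
tool_pos: [0.5754, -0.1476, 0.0605]
orientation: [[-0.996, 0.087, -0.0], [0.087, 0.996, 0.0], [0.0, 0.0, -1.0]]
contact_force: [0.1, 0.2, -0.8]
width: 0.0868
finger_force: 0.1
```

apply_moves:
  linear:
    - [0, 0, 0]
    - [0, 0, 0]
    - [0, 0, 0]
    - [0, 0, 0]
  yaw: [0, 0, 0, 0]
  hand: [1, 1, 1, 1]

```text
time_s: 21.1
tool_pos: [0.5754, -0.1476, 0.0606]
orientation: [[-0.996, 0.087, 0.0], [0.087, 0.996, 0.0], [-0.0, 0.0, -1.0]]
contact_force: [0.1, -0.2, -0.5]
width: 0.0869
finger_force: 0.0
```

```bash
python3 - <<'E'
from h import *
tb(); snap('top','t7'); can('t7',.5); tb(); snap('scene','s7'); can('s7',.5)
E
```

```text
t 21.1 tcp bed [-0.0147  0.0054] 0.0606 F [ 0.1 -0.2 -0.5] ang 85.02
t7 450 can bed x 0.044 rel mark -0.0015 ang 0.021 z 0.0635 y -0.07 -0.001
t 21.15 tcp bed [-0.0147  0.0054] 0.0606 F [0.6 0.2 0.2] ang 85.02
s7 238 can bed x 0.0436 rel mark -0.0019 ang 0.021 z 0.0646 y -0.051 0.039
```

apply_moves:
  linear:
    - [0.5, 0, 0]
    - [2, 0, 0]
    - [5, 0, 0]
    - [8, 0, 0]
    - [8, 0, -5]
    - [8, 0, -10]
    - [8, 0, -14]
    - [14, 0, -14]
    - [16, 0, -14]
    - [16, 0, -14]
  yaw: [0, 0, 0, 0, 0, 0, 0, 0, 0, 0]
  hand: [1, 1, 1, 1, 1, 1, 1, 1, 1, 1]

```text
time_s: 22.45
tool_pos: [0.4137, -0.1336, 0.2006]
orientation: [[-0.996, 0.088, -0.0], [0.088, 0.996, 0.0], [0.0, 0.0, -1.0]]
contact_force: [1.2, -0.3, -0.3]
width: 0.0873
finger_force: 0.0
```

```bash
python3 - <<'E'
from h import *
im,d=snap('top','t8'); can('t8',.5); snap('scene','s8')
c=cv2.resize(im[90:260,195:345],None,fx=3.4,fy=3.4,interpolation=cv2.INTER_CUBIC); cv2.imwrite('pics/t8c.png',c[:,:,::-1])
im,P,d=cloud('t8'); b=P[...,:2]@np.c_[ex,ey]-[.6008,-.1023]
for sg in(-1,1):  # pointers on rails, top 40 mm
    m=(abs(b[...,1]-sg*.078)<.016)&(abs(b[...,0]-.045)<.02)&(im.max(2)<140)&(P[...,2]>.033)&(P[...,2]<.046)
    v,u=np.where(m); w=cast('t8',np.c_[u,v],.04)[:,:2]@np.c_[ex,ey]-[.6008,-.1023]; print(sg,m.sum(),w.mean(0),w.min(0),w.max(0))
s=get_state();go(bed(-.035,-.215),.2,85);tb()
E
```

```text
t8 1618 can bed x 0.0441 rel mark -0.0014 ang 0.027 z 0.0634 y -0.07 0.06
-1 22 [ 0.04350856 -0.07759762] [ 0.02525206 -0.08490142] [ 0.06250714 -0.06870887]
1 13 [0.04470663 0.08099384] [0.03464559 0.07915419] [0.05202583 0.08291437]
lin [-13.95 -22.04   0.09] yaw 0.0
t 22.55 tcp bed [-0.1746  0.0054] 0.2008 F [-0.  -0.1 -0.8] ang 85.03
```

View pics/t8c.png

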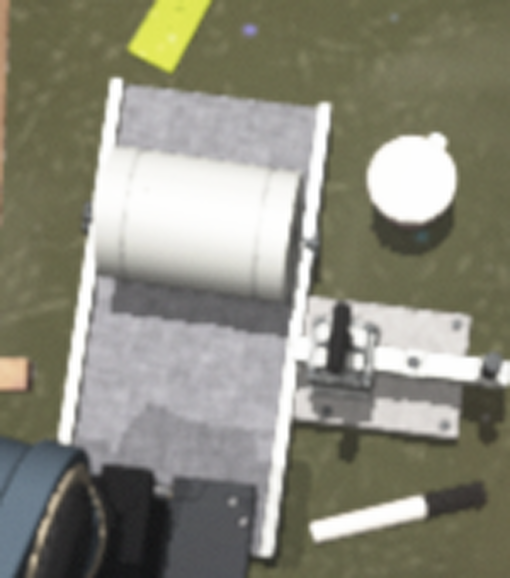

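The picture shows the canister centred between the two pointers (crop rows 215 and 243), the plunger held out along the lane and the gate out. Next I return the gate.

apply_moves:
  linear:
    - [-14, -22, 0]
    - [-14, -22, 0]
    - [-14, -22, 0]
    - [-14, -22, 0]
    - [-14, -22, 0]
    - [-14, -22, 0]
    - [-14, -22, 0]
    - [-14, -22, 0]
  yaw: [0, 0, 0, 0, 0, 0, 0, 0]
  hand: [-0.1, -0.1, -0.1, -0.1, -0.1, -0.1, -0.1, -0.1]

```text
time_s: 23.55
tool_pos: [0.5365, -0.3634, 0.2009]
orientation: [[-0.996, 0.085, 0.0], [0.085, 0.996, 0.001], [-0.0, 0.001, -1.0]]
contact_force: [-0.2, -0.7, 0.9]
width: 0.0391
finger_force: 0.0
```

```bash
python3 - <<'E'
from h import *
tb(); go(bed(-.035,-.215),.094,85)
E
```

```text
t 23.55 tcp bed [-0.0347 -0.213 ] 0.2009 F [-0.2 -0.7  0.9] ang 85.13
lin [ 0.03 -0.21 10.69] yaw 0.1
```

apply_moves:
  linear:
    - [0, 0, 5]
    - [0, 0, 9]
    - [0, 0, 10.7]
    - [0, 0, 10.7]
    - [0, 0, 10.7]
    - [0, 0, 10.7]
    - [0, 0, 10.7]
    - [0, 0, 10.7]
  yaw: [0, 0, 0, 0, 0, 0, 0, 0]
  hand: [-0.1, -0.1, -0.1, -0.1, -1, -1, -1, -1]

```text
time_s: 24.55
tool_pos: [0.5368, -0.3653, 0.0944]
orientation: [[-0.996, 0.087, 0.001], [0.087, 0.996, -0.001], [-0.001, -0.001, -1.0]]
contact_force: [0.2, -0.7, 3.2]
width: 0.0131
finger_force: 20.0
```

```bash
python3 - <<'E'
from h import *
b=tb();print(get_state()['width'], (-.165-b[1]))
E
```

```text
t 24.55 tcp bed [-0.0342 -0.2149] 0.0944 F [ 0.2 -0.7  3.2] ang 85.02
0.013066102308200045 0.04987325873589912
```

apply_moves:
  linear:
    - [0, 1, 0]
    - [0, 2, 0]
    - [0, 3, 0]
    - [0, 4, 0]
    - [0, 4.7, 0]
    - [0, 5, 0]
    - [0, 5, 0]
    - [0, 5, 0]
    - [0, 5, 0]
  yaw: [0, 0, 0, 0, 0, 0, 0, 0, 0]
  hand: [-1, -1, -1, -1, -1, -1, -1, -1, -1]

```text
time_s: 25.68
tool_pos: [0.5413, -0.3159, 0.0943]
orientation: [[-0.996, 0.087, 0.002], [0.087, 0.996, -0.001], [-0.002, -0.001, -1.0]]
contact_force: [0.1, -3.9, 5.8]
width: 0.0132
finger_force: 20.0
```

```bash
python3 - <<'E'
from h import *
tb()
E
```

```text
t 25.675 tcp bed [-0.0341 -0.1653] 0.0943 F [ 0.1 -3.9  5.8] ang 85.01
```

apply_moves:
  linear:
    - [0, 0, 0]
    - [0, 0, 0]
    - [0, 0, 0]
    - [0, 0, -5]
    - [0, 0, -9]
    - [0, 2, -9]
    - [0, 5.2, -9]
    - [0, 5.2, -9]
    - [0, 5.2, -9]
    - [0, 5.2, -9]
  yaw: [0, 0, 0, 0, 0, 0, 0, 0, 0, 0]
  hand: [-0.1, -0.1, -0.1, -0.1, -0.1, -0.1, -0.1, -0.1, -0.1, -0.1]

```text
time_s: 26.92
tool_pos: [0.5447, -0.2642, 0.183]
orientation: [[-0.996, 0.088, -0.001], [0.088, 0.996, -0.0], [0.001, -0.0, -1.0]]
contact_force: [0.4, 0.2, -0.5]
width: 0.0394
finger_force: 0.0
```

```bash
python3 - <<'E'
from h import *
tb(); go((.545,-.264),.126,85)
E
```

```text
t 26.925 tcp bed [-0.0352 -0.1135] 0.183 F [ 0.4  0.2 -0.5] ang 84.94
lin [-0.04  0.03  5.7 ] yaw -0.1
```

apply_moves:
  linear:
    - [0, 0, 3]
    - [0, 0, 5.7]
    - [0, 0, 5.7]
    - [0, 0, 5.7]
    - [0, 0, 5.7]
    - [0, 0, 5.7]
    - [0, 0, 5.7]
    - [0, 0, 5.5]
    - [0, 0, 5.4]
    - [0, 0, 5.4]
  yaw: [0, 0, 0, 0, 0, 0, 0, 0, 0, 0]
  hand: [-0.1, -0.1, -0.1, -1, -1, -1, -1, -1, -1, -1]
  force: 40

```text
time_s: 28.18
tool_pos: [0.5456, -0.2639, 0.129]
orientation: [[-0.996, 0.087, 0.001], [0.087, 0.996, -0.001], [-0.001, -0.001, -1.0]]
contact_force: [3.7, -3.3, -7.7]
width: 0.013
finger_force: 40.0
```

apply_moves:
  linear:
    - [0, 0, 0]
    - [0, 0, 0]
    - [0, 0, 0]
    - [0, 0, 0]
    - [0, 0, 0]
    - [0, 0, 0]
    - [0, 0, 0]
    - [0, 0, 0]
    - [0, 0, 0]
    - [0, 0, 0]
  yaw: [10, 20, 30, 40, 50, 60, 70, 80, 90, 90]
  hand: [-1, -1, -1, -1, -1, -1, -1, -1, -1, -1]

```text
time_s: 29.42
tool_pos: [0.545, -0.2644, 0.1289]
orientation: [[0.088, 0.996, -0.001], [0.996, -0.088, -0.002], [-0.002, -0.0, -1.0]]
contact_force: [2.8, -4.6, -8.2]
width: 0.0129
finger_force: 40.0
```

apply_moves:
  linear:
    - [0, 0, 0]
    - [0, 0, 0.5]
    - [0, 0, 1.0]
    - [0, 0, 1.5]
    - [0, 0, 1.6]
    - [0, 0, 1.6]
  yaw: [0.5, 0.5, 0.5, 0.5, 0.5, 0.5]
  hand: [-1, -1, -1, -1, -1, -1]

```text
time_s: 30.18
tool_pos: [0.5453, -0.2645, 0.1146]
orientation: [[0.096, 0.995, 0.001], [0.995, -0.096, -0.001], [-0.001, 0.001, -1.0]]
contact_force: [-1.5, -4.5, 3.8]
width: 0.0131
finger_force: 40.0
```

apply_moves:
  linear:
    - [0, 0, 0]
    - [0, 0, 0]
    - [0, 0, 0]
    - [0, 0, -3]
    - [0, 0, -8]
    - [0, 0, -12]
    - [0, 0, -12]
    - [0, 0, -12]
  yaw: [0, 0, 0, 0, 0, 0, 0, 0]
  hand: [0.2, 0.2, 0.2, 0.2, 0.2, 0.2, 0.2, 0.2]

```text
time_s: 31.18
tool_pos: [0.5448, -0.2625, 0.2327]
orientation: [[0.095, 0.995, -0.001], [0.995, -0.095, 0.001], [0.001, -0.002, -1.0]]
contact_force: [-0.6, -1.1, -0.8]
width: 0.0521
finger_force: 0.0
```

```bash
python3 - <<'E'
from h import *
tb(); snap('wrist','w9'); im,P,d=cloud('w9')
m=(P[...,2]>.124)&(P[...,2]<.16)&(im.max(2)<110)&(d>0)&(np.hypot(P[...,0]-.545,P[...,1]+.264)<.04)
w=P[m]; print(m.sum(),w.mean(0),cv2.minAreaRect((w[:,:2]*1000).astype(np.float32)))
im1,P1,d1=cloud('w1')
for f in('w1','w2','w9'):
    i,p,dd=cloud(f); m=(np.hypot(p[...,0]-.545,p[...,1]+.264)<.03)&(dd>0)&(i.max(2)<110)&(p[...,2]>.1); print(f,np.percentile(p[m][:,2],[50,80,95]))
snap('top','t9'); can('t9',.5)
E
```

```text
t 31.175 tcp bed [-0.0352 -0.1117] 0.2327 F [-0.6 -1.1 -0.8] ang -5.44
751 [ 0.54536531 -0.26275065  0.13463461] ((544.9781494140625, -264.2943115234375), (44.91773223876953, 11.663710594177246), 84.73561096191406)
w1 [0.32747408 0.33821499 0.34250218]
w2 [0.28028508 0.29045093 0.29402337]
w9 [0.33754195 0.34398544 0.34735213]
t9 36 can bed x 0.0571 rel mark 0.0116 ang -0.258 z 0.0649 y 0.049 0.061
```

View pics/w9.png

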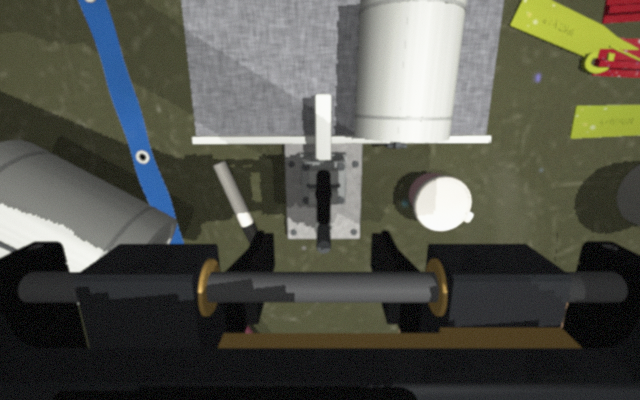

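The wrist view shows the T-handle back along the bed's y at (322,200), the gate across the lane at col 322, and the canister resting behind it at cols 357–465. I'll check the canister once more and hand in.

```bash
python3 - <<'E'
from h import *
snap('scene','s9'); can('s7',.5); can('s8',.5); can('s9',.5)
i,p,d=cloud('w1'); m=(p[...,2]>.124)&(p[...,2]<.16)&(i.max(2)<110)&(d>0)&(np.hypot(p[...,0]-.545,p[...,1]+.264)<.04); print(p[m].mean(0)[2])
print(close_job())
E
```

```text
s7 238 can bed x 0.0436 rel mark -0.0019 ang 0.021 z 0.0646 y -0.051 0.039
s8 716 can bed x 0.0436 rel mark -0.0019 ang 0.027 z 0.0646 y -0.071 0.061
s9 1734 can bed x 0.0436 rel mark -0.0019 ang 0.025 z 0.0646 y -0.07 0.061
0.1351859443239663
the job is handed in; nothing more can be done
None
```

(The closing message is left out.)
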